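Angle a power-supply module past a pillar into its carrier bay

ROBOT

A 6-joint arm with a two-finger parallel gripper is mounted at the origin on the work surface. World frame = base frame: x ahead of the robot, y to its left, z up, the work surface at z = 0. Lengths are in mm, angles in rad, forces in N, time in s.
With the tool pointing down it reaches from about 350 to 775 mm from the base axis. Payload 7.3 kg.
Tool frame: the origin (TCP) lies between the finger pads; the fingertips stand tcp_to_tips ahead of it and the grasp point (between the pads) lies 5 mm behind it (tcp_to_tips is the distance from the TCP to the fingertips, in mm); z points along the fingers, x is the direction in which the jaws open and shut, and the axes are right-handed (so a half turn about z gives the same grasp; the last joint's range is limited). The gripper opens to 92 mm and grips with 3 to 60 N. Pads are 19 mm wide; open, the fingers measure 130 mm over their backs; the gripper's body (75 mm by 190 mm) begins 47 mm behind the grasp point.
Start: joints at [1.148, 0.342, 1.524, -0, 1.275, -0.146], TCP at [143.455, 505.039, 240.741] pointing down, gripper open.
Joint ranges: [-2.53, 2.53], [-0.77, 2.02], [0.04, 2.7], [-1, 4.14], [0.28, 2.66], [-3.11, 3.11]. Speed limits (rad/s): [2.57, 2.57, 3.14, 3.14, 3.14, 3.14].

INTERFACE

Orientations are given as [roll, pitch, yaw] about the fixed x, y, z axes, in that order (R = Rz(yaw) Ry(pitch) Rx(roll)).
In Python, from plant import * gives the robot as it stands.
- The arm moves only by the tool drive_tool, never from a script. Its argument "deltas" is a list of rows, each an object of numbers: "hand": the gripper's target within -1 to 1 (shut at 1, half-way at 0, fully open at -1); "tx", "ty", "tz": the shift along the tool's x, y, z each as a share of 4 cm, from -1 to 1; "wx", "wy", "wz": the turn, a rotation vector about the tool's x, y, z each as a share of 5 degrees, from -1 to 1. In form: [{"hand": .., "tx": .., "ty": .., "tz": .., "wx": .., "wy": .., "wz": ..}, ...]. A call has 1 to 20 rows; each row shifts and turns the commanded pose from where the row before left it, along the tool's axes as they then stand; what a row does not reach is not made up. A row lasts 1/12 s, in which the tool goes at most 41.7 mm and 7.16 degrees, less where a joint would pass 70% of its speed; a pose out of reach is approached as far as the arm can. A call with a number of a shift or a turn outside -1 to 1 is refused whole. A call with a gripper value outside its range is refused whole. The fingers move at their own pace and stop on an object; the grip force is fixed at half the most. Time passes only in rows, so rows that do not move let the fingers close. It gives the time, the measured TCP pose, the force and the opening at its end, in the units of the state.
- get_obs(): the state, without advancing time (a new reading comes with each control period).
- capture(name): name is "scene" or "top" or "wrist"; returns the picture (480x640x3 uint8, red, green, blue); there is no depth.
- camera_model(name): a dict with "fx", "fy", "cx", "cy" (pixels), "D" ([k1, k2, p1, p2, k3] as OpenCV has them; the pictures are not rectified), "rvec" (rotation vector, rad) and "tvec" (3), from world to camera coordinates, as OpenCV has them. Camera axes: x right, y down, z forward; pixel columns grow to the right and rows downward; lengths in mm; the calibration is good to about 2 mm. A picture is of the moment at which its call begins: read the wrist's pose just before it. camera_model takes no time and is no camera call; for the wrist camera it gives the pose at the moment of the call.
- close_job(): hands the job in, once; it reports no verdict.
The state is a dict: "time": time; "joint_positions": joint angles; "dq": joint speeds; "tau": joint torques, N m; "tool_pos": TCP position; "tcp_rot": TCP orientation; "contact_force": force on the tool from outside, world axes, zero at the start; "moment": the same for the moment, N m; "grip_width": finger opening in mm.
Only numpy, scipy, OpenCV 4.12 (cv2) and the standard library are available. Lean on these libraries where they do the work, as an engineer would, in place of code of your own. Each camera call takes 0.05 s, during which the arm holds its last target.

TASK

Slide the long power-supply module across the carrier into the empty bay: push one end, then the other, with your fingertips so that it angles in past the pillar standing in front of the bay, and leave it fully home, flat along the back rail between the two end stops. Only push it, on the outside of its aluminium channel: do not pinch, lift or tip it or put a finger in among its parts, and leave the other things on and around the carrier where they are.

Things in the scene. Friction and masses are not known exactly. Their poses are not given: they have to be found in the camera images.
- carrier: assembly carrier fixed to the bench (all sizes here in mm): tan resin plate 375 (x) x 520 (y) with its top face 12 above the bench, framed by steel edge bars 16 wide and 8 higher than the plate. Origin on the bench level under the plate (plate spans x -200 to 175, y -260 to 260). Its x axis points away from the robot towards the bay's back rail, y to the left along the rail, z up. A corner pillar 44 high stands at each corner.
- bay (a point): middle of the foot of the back rail's front face, on the plate's top face; axes as the carrier's. The empty bay is the strip in front of the rail (local x from -40 to 0) between two end stops: aluminium blocks 16 wide, 40 deep (local x -40 to 0), whose inner faces stand at local y -125 and +125. Rail and stops stand 18 above the plate. Behind the rail lies another bay with a finished, white-covered board: leave it.
- pillar: steel stacking pillar, 16 diameter, 42 high, fixed upright on the plate in front of the left part of the bay. Origin at the centre of its foot, on the plate's top face. Its centre is 68 in front of the back rail's face (bay local x -68, a clear passage of 60 between pillar and rail), bay local y between 68 and 88.
- module: the long power-supply module, loose on the plate: aluminium channel 230 long (its y axis) x 38 wide (x) x 20 high with a green circuit board and parts inside standing up to 32 high; 0.3 to 0.5 kg. Origin at the centre of its underside. It starts in front of the pillar and the bay, roughly parallel to the rail, and slides on the plate with ordinary dry friction.
- mid (a point): centre of the module, 10 above its underside, axes as the module's; home it is at bay local x -19, y within 10 of 0.
- head (a point): centre of the module's left end face (module y +115; the end with the black terminal block), 10 above its underside. This is the end that goes behind the pillar.
- tail (a point): centre of the module's right end face (module y -115; the end with the white connector), 10 above its underside.
- capacitor: standing black can capacitor, 30 across, 43 high, on the carrier plate near its front edge; a bystander, not to be moved. Sizes in mm; origin on its underside.
- transformer: small transformer, 36 x 40 x 34 high, on the carrier plate near its front left corner; a bystander, not to be moved. Sizes in mm; origin on its underside.
- flux: small bottle with white cap, 28 across, 60 high, standing on the carrier plate left of the bay; a bystander, not to be moved. Sizes in mm; origin on its underside.
- screwdriver: screwdriver, 190 long, lying on the bench left of the carrier; a bystander, not to be moved. Sizes in mm; origin on its underside.
- tape: roll of tape lying flat, 90 across, 19 high, on the bench left of the carrier; a bystander, not to be moved. Sizes in mm; origin on its underside.
- cutters: yellow-handled side cutters, 160 long, lying on the bench right of the carrier; a bystander, not to be moved. Sizes in mm; origin on its underside.
- tray: open black parts tray, 100 x 130 x 28 high, on the bench right of the carrier; a bystander, not to be moved. Sizes in mm; origin on its underside.
There are look-alikes about, which are no part of the job. There is more than one size of the module; the one meant has the size given above.

How it is judged (in metres and radians):
On the way:
1. the module's left end has passed behind the pillar while its right end is still outside the bay (y of head in the frame of pillar above 0.004 m and x of head in the frame of pillar above 0.012 m and x of tail in the frame of bay below -0.035 m), for 0.1 s.
At the end, for the whole second after the job is handed in: The module lies flat in the bay between the end stops with both its ends within 5 mm of touching the back rail, at rest and released; its middle is within 13 mm of the middle of the bay along the rail (x of each of head, tail in the frame of bay above -0.024 m and y of mid in the frame of bay between -0.013 and 0.013 m and height (world z) of mid below 0.026 m and linear speed of module below 0.01 m/s).
It fails at once if the module is lifted off the plate (by more than 6 mm) or tipped (height (world z) of mid above 0.028 m or angle between module's own z axis and vertical above 0.1 rad).
It fails at once if the module is taken between the fingers, or a finger is put down inside its channel (grasp point inside the channel's outline and low) (x of the grasp point in the frame of module between -0.014 and 0.014 m and y of the grasp point in the frame of module between -0.112 and 0.112 m and z of the grasp point in the frame of module below 0.037 m).
It fails at once if a bystander is moved by more than 15 mm (distance of any of capacitor, transformer, flux, screwdriver, tape, cutters, tray from where it was at the start of the episode above 0.015 m).
It also fails if it takes over 61 s, if anything falls off the work surface, if the arm or the gripper's body presses on something with over 40 N, if the wrist force passes 120 N, or if a joint passes its speed limit or range.

## Working session

There is one attempt and no reset: what is moved stays moved. The work goes in short steps, Python scripts to look and compute and a tool call to move; the robot and the scene stay as the last step left them, time stands still between calls to the robot, and variables do not carry over. Pictures are saved under pics/ and viewed, and the job is handed in when it is done.

Besides the shell and the picture viewer there is one more tool, called after "Request:" by a JSON object that holds its "method" and its "body", one argument or row to a line. drive_tool: Moves the arm, as the interface text tells. Its arguments: {"type":"object","properties":{"deltas":{"type":"array","items":{"type":"object","properties":{"hand":{"type":"number"},"tx":{"type":"number"},"ty":{"type":"number"},"tz":{"type":"number"},"wx":{"type":"number"},"wy":{"type":"number"},"wz":{"type":"number"}}}}},"required":["deltas"]}

```bash
ls; mkdir -p pics; python3 - <<'E'
from plant import *
import cv2
print(get_obs())
for n in ("scene","top"):
    im=capture(n); cv2.imwrite(f"pics/{n}0.png",im[:,:,::-1]); print(n,camera_model(n))
E
```

```text
pics
{'time': 0.0, 'joint_positions': array([ 1.14798905e+00,  3.42714321e-01,  1.52499583e+00, -1.95011597e-05,
        1.27541285e+00, -1.46019150e-01]), 'dq': array([ 9.86302486e-04,  7.37021928e-04, -4.52867947e-05, -5.49588210e-04,
        4.36396090e-04,  1.86869516e-04]), 'tau': array([-3.94624039e-04, -4.31230259e+01, -2.44220066e+01,  7.17854965e-02,
        5.58582775e-02, -1.40252309e-04]), 'tool_pos': array([143.30085306, 504.66738118, 240.05670785]), 'tcp_rot': array([-3.14138844e+00,  1.51677531e-03,  1.29401404e+00]), 'contact_force': array([-0.06076936,  0.33932107,  0.29963854]), 'moment': array([ 0.02761998, -0.0079684 , -0.01253379]), 'grip_width': 91.53561646009203}
scene {'fx': 474.7146351100324, 'fy': 474.7146351100324, 'cx': 320.9127331230721, 'cy': 243.386962425929, 'D': array([-0.01999313,  0.        ,  0.        ,  0.        ,  0.        ]), 'rvec': array([ 1.55224226,  2.04435542, -0.77752422]), 'tvec': array([  96.62716012, -300.95283726, 1424.11543988])}
top {'fx': 499.95469061094775, 'fy': 499.95469061094775, 'cx': 313.53463562857127, 'cy': 238.56626545949533, 'D': array([-0.11389916,  0.        ,  0.        ,  0.        ,  0.        ]), 'rvec': array([ 2.17234887, -2.18508725,  0.06012168]), 'tvec': array([   8.19019596,  481.03000847, 1311.08612345])}
```

View pics/scene0.png

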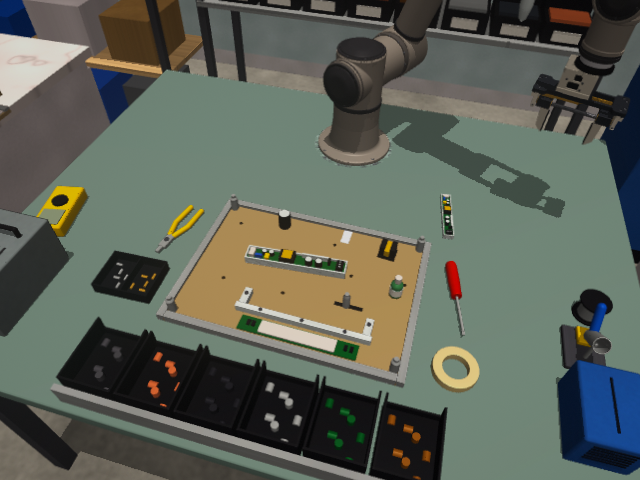

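View pics/top0.png

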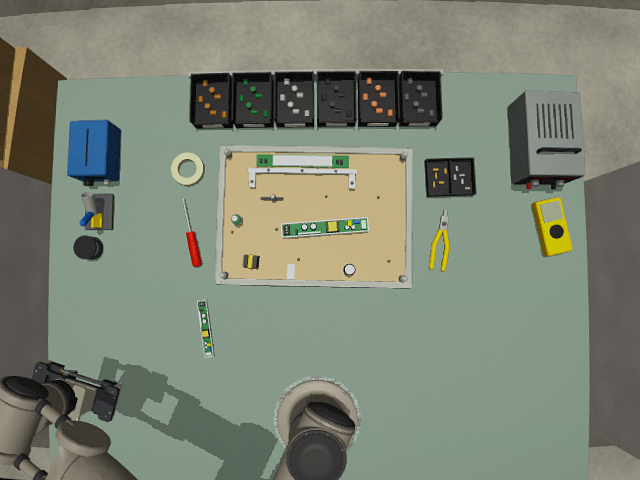

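The top view shows the carrier at px (217–412, 147–288) and the module at about (283–368, 218–238). The pillar is near (274, 199), the rail runs (250–355, ~170), the stops are at (252, 180) and (352, 182), and flux is at (237, 219). I'll zoom in to measure.

```bash
python3 - <<'E'
import cv2
im=cv2.imread("pics/top0.png")
c=im[140:295,210:420]; cv2.imwrite("pics/topz.png",cv2.resize(c[:110,25:175],None,fx=5.3,fy=5.3,interpolation=cv2.INTER_CUBIC))
cv2.imwrite("pics/topz2.png",cv2.resize(c,None,fx=3.8,fy=3.8,interpolation=cv2.INTER_CUBIC))
E
```

```text
(no output)
```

View pics/topz.png

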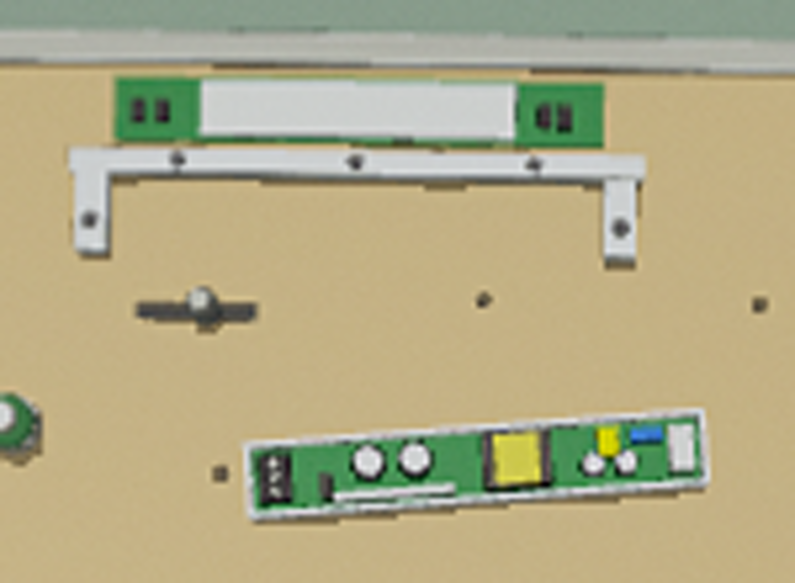

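View pics/topz2.png

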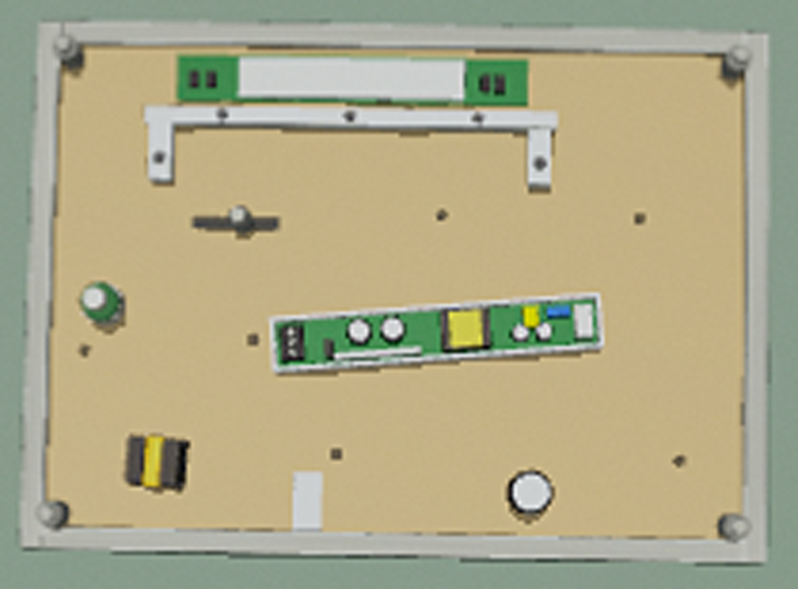

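```bash
cat > h.py <<'E'
import numpy as np, cv2
from plant import *
def unproj(name,px,z,cm=None):
    m=cm or camera_model(name); K=np.array([[m['fx'],0,m['cx']],[0,m['fy'],m['cy']],[0,0,1]])
    u=cv2.undistortPoints(np.array(px,float).reshape(-1,1,2),K,m['D']).reshape(-1,2)
    R=cv2.Rodrigues(m['rvec'])[0]; C=-R.T@m['tvec'].ravel()
    d=np.c_[u,np.ones(len(u))]@R
    return C+d*((np.broadcast_to(z,len(u))-C[2])/d[:,2])[:,None]
def proj(name,P,cm=None):
    m=cm or camera_model(name); K=np.array([[m['fx'],0,m['cx']],[0,m['fy'],m['cy']],[0,0,1]])
    return cv2.projectPoints(np.array(P,float).reshape(-1,1,3),m['rvec'],m['tvec'],K,m['D'])[0].reshape(-1,2)
E
python3 - <<'E'
from h import *
np.set_printoptions(precision=1,suppress=True)
f=lambda p:(np.array(p,float)+.5)/5.3-.5+[235,140]
g=lambda p:(np.array(p,float)+.5)/3.8-.5+[210,140]
def s(n,p,z): print(n,unproj("top",p,z).tolist() if 0 else unproj("top",p,z))
s("stops L inner top back/front, R",f([(109,174),(107,248),(604,183),(605,257)]),30)
s("rail top back corners",f([(70,150),(645,158)]),30)
s("mod",f([(246,445),(703,411),(707,484),(254,519)]),32)
s("pillar",f([(200,299)]),54)
s("pillar foot",f([(206,322)]),12)
s("frame outer top",g([(39,22),(769,34),(764,562),(22,548)]),20)
s("cap",g([(530,492)]),43+12)
s("flux",g([(95,297)]),72)
s("transf",g([(155,460)]),46)
E
```

```text
stops L inner top back/front, R [[658.1 160.   30. ]
 [620.4 160.8  30. ]
 [651.2 -88.8  30. ]
 [613.7 -88.9  30. ]]
rail top back corners [[ 670.6  179.9   30. ]
 [ 663.9 -109.6   30. ]]
mod [[ 520.2   90.7   32. ]
 [ 535.7 -136.6   32. ]
 [ 499.3 -138.1   32. ]
 [ 483.3   86.7   32. ]]
pillar [[590.3 111.6  54. ]]
pillar foot [[585.  112.6  12. ]]
frame outer top [[ 736.   258.2   20. ]
 [ 722.5 -261.7   20. ]
 [ 349.7 -250.3   20. ]
 [ 362.   266.5   20. ]]
cap [[399.2 -86.1  55. ]]
flux [[532.  206.8  72. ]]
transf [[422.4 169.4  46. ]]
```

```bash
python3 - <<'E'
import plant
print([n for n in dir(plant) if not n.startswith('__')]); print(getattr(plant,'tcp_to_tips',None))
o=plant.get_obs(); print({k:v for k,v in o.items() if k in('time','tool_pos','tcp_rot')})
E
```

```text
['Unreachable', 'camera_model', 'capture', 'close_job', 'get_obs', 'tcp_to_tips']
14.0
{'time': 0.1, 'tool_pos': array([143.32741767, 504.7142147 , 240.12239237]), 'tcp_rot': array([-3.14140271e+00,  1.33943356e-03,  1.29395304e+00])}
```

Request:
{"method": "drive_tool", "body": {
  "deltas": [
    {"hand": -1,"wz": -1},
    {"hand": -1,"wz": -1},
    {"hand": -1,"wz": -1},
    {"hand": -1,"wz": -0.98},
    {"hand": -1,"tx": -0.83,"ty": 0.45},
    {"hand": -1,"tx": -0.83,"ty": 0.45},
    {"hand": -1,"tx": -0.83,"ty": 0.45},
    {"hand": -1,"tx": -0.83,"ty": 0.45},
    {"hand": -1,"tx": -0.83,"ty": 0.45},
    {"hand": -1,"tx": -0.83,"ty": 0.45},
    {"hand": -1,"tx": -0.83,"ty": 0.45},
    {"hand": -1,"tx": -0.83,"ty": 0.45},
    {"hand": -1,"tx": -0.83,"ty": 0.45},
    {"hand": -1,"tx": -0.83,"ty": 0.45},
    {"hand": -1,"tx": -0.83,"ty": 0.45},
    {"hand": -1,"tx": -0.83,"ty": 0.45},
    {"hand": -1,"tx": -0.83,"ty": 0.45},
    {"hand": -1,"tx": -0.83,"ty": 0.45},
    {"hand": -1,"tx": -0.83,"ty": 0.45},
    {"hand": -1,"tx": -0.83,"ty": 0.45}
  ]
}}

```text
invalid input
```

Request:
{"method": "drive_tool", "body": {
  "deltas": [
    {"hand": -1,"tx": 0,"ty": 0,"tz": 0,"wx": 0,"wy": 0,"wz": -1},
    {"hand": -1,"tx": 0,"ty": 0,"tz": 0,"wx": 0,"wy": 0,"wz": -1},
    {"hand": -1,"tx": 0,"ty": 0,"tz": 0,"wx": 0,"wy": 0,"wz": -1},
    {"hand": -1,"tx": 0,"ty": 0,"tz": 0,"wx": 0,"wy": 0,"wz": -0.98},
    {"hand": -1,"tx": -0.83,"ty": 0.45,"tz": 0,"wx": 0,"wy": 0,"wz": 0},
    {"hand": -1,"tx": -0.83,"ty": 0.45,"tz": 0,"wx": 0,"wy": 0,"wz": 0},
    {"hand": -1,"tx": -0.83,"ty": 0.45,"tz": 0,"wx": 0,"wy": 0,"wz": 0},
    {"hand": -1,"tx": -0.83,"ty": 0.45,"tz": 0,"wx": 0,"wy": 0,"wz": 0},
    {"hand": -1,"tx": -0.83,"ty": 0.45,"tz": 0,"wx": 0,"wy": 0,"wz": 0},
    {"hand": -1,"tx": -0.83,"ty": 0.45,"tz": 0,"wx": 0,"wy": 0,"wz": 0}
  ]
}}

```text
time: 0.93
tool_pos: [265.5, 312.3, 240.5]
tcp_rot: [-3.141, 0.0, 1.642]
contact_force: [1.1, 1.0, -0.6]
grip_width: 91.8
```

Request:
{"method": "drive_tool", "body": {
  "deltas": [
    {"hand": -1,"tx": -0.83,"ty": 0.45,"tz": 0.25,"wx": 0,"wy": 0,"wz": 0},
    {"hand": -1,"tx": -0.83,"ty": 0.45,"tz": 0.25,"wx": 0,"wy": 0,"wz": 0},
    {"hand": -1,"tx": -0.83,"ty": 0.45,"tz": 0.25,"wx": 0,"wy": 0,"wz": 0},
    {"hand": -1,"tx": -0.83,"ty": 0.45,"tz": 0.25,"wx": 0,"wy": 0,"wz": 0},
    {"hand": -1,"tx": -0.83,"ty": 0.45,"tz": 0.25,"wx": 0,"wy": 0,"wz": 0},
    {"hand": -1,"tx": -0.83,"ty": 0.45,"tz": 0.25,"wx": 0,"wy": 0,"wz": 0},
    {"hand": -1,"tx": -0.83,"ty": 0.45,"tz": 0.25,"wx": 0,"wy": 0,"wz": 0},
    {"hand": -1,"tx": -0.83,"ty": 0.45,"tz": 0.25,"wx": 0,"wy": 0,"wz": 0},
    {"hand": -1,"tx": -0.83,"ty": 0.45,"tz": 0.25,"wx": 0,"wy": 0,"wz": 0},
    {"hand": -1,"tx": -0.75,"ty": 0.4,"tz": 0.25,"wx": 0,"wy": 0,"wz": 0},
    {"hand": -1,"tx": 0,"ty": 0,"tz": 0,"wx": 0,"wy": 0,"wz": 0}
  ]
}}

```text
time: 1.85
tool_pos: [468.2, -6.1, 138.9]
tcp_rot: [-3.141, 0.001, 1.637]
contact_force: [-0.1, 0.1, -1.4]
grip_width: 91.8
```

```bash
python3 - <<'E'
from h import *
im=capture("wrist"); cv2.imwrite("pics/w1.png",im[:,:,::-1]); print(camera_model("wrist"))
E
```

```text
{'fx': 382.68160767367453, 'fy': 382.68160767367453, 'cx': 315.73150520687454, 'cy': 244.3983940784891, 'D': array([-0.01500818,  0.        ,  0.        ,  0.        ,  0.        ]), 'rvec': array([-1.99942928, -2.13851809, -0.3129188 ]), 'tvec': array([  32.89488938, -453.64078091,  161.02624467])}
```

View pics/w1.png

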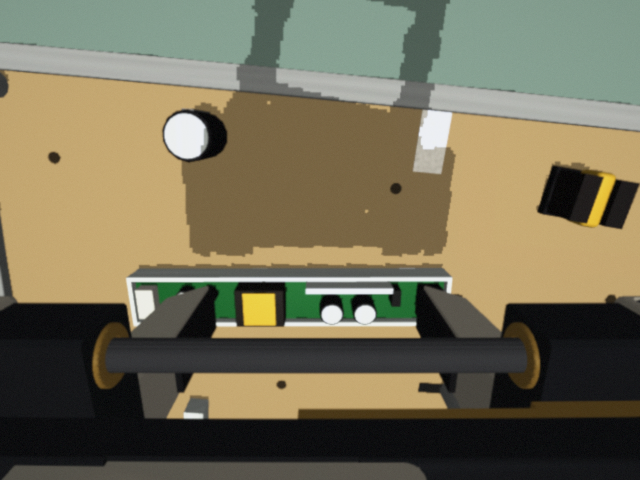

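The wrist view, with image-up pointing toward the robot, shows the module's front rim running from (129,279) to (450,277), between and beyond the fingers. I'll check these points.

```bash
python3 - <<'E'
from h import *
print(unproj("wrist",[(129,279),(450,277),(136,326),(446,324)],32).round(1))
print(unproj("wrist",[(188,136)],55).round(1))
E
```

```text
[[ 499.4 -132.    32. ]
 [ 482.7   94.7   32. ]
 [ 536.5 -129.6   32. ]
 [ 519.5   98.    32. ]]
[[398.  -80.1  55. ]]
```

Request:
{"method": "drive_tool", "body": {
  "deltas": [
    {"hand": -1,"tx": 0,"ty": 0,"tz": 0.9,"wx": 0,"wy": 0,"wz": 0},
    {"hand": -1,"tx": 0,"ty": 0,"tz": 0.9,"wx": 0,"wy": 0,"wz": 0},
    {"hand": -1,"tx": 0,"ty": 0,"tz": 0.6,"wx": 0,"wy": 0,"wz": 0},
    {"hand": -1,"tx": 0,"ty": 0,"tz": 0.3,"wx": 0,"wy": 0,"wz": 0},
    {"hand": -1,"tx": 0,"ty": 0,"tz": 0,"wx": 0,"wy": 0,"wz": 0}
  ]
}}

```text
time: 2.32
tool_pos: [463.5, -0.2, 30.5]
tcp_rot: [-3.136, -0.002, 1.642]
contact_force: [-0.4, 0.5, 0.2]
grip_width: 92.0
```

```bash
python3 - <<'E'
from h import *
im=capture("top"); cv2.imwrite("pics/t2.png",cv2.resize(im[140:295,210:420,::-1],None,fx=3.8,fy=3.8,interpolation=cv2.INTER_CUBIC))
E
```

```text
(no output)
```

View pics/t2.png

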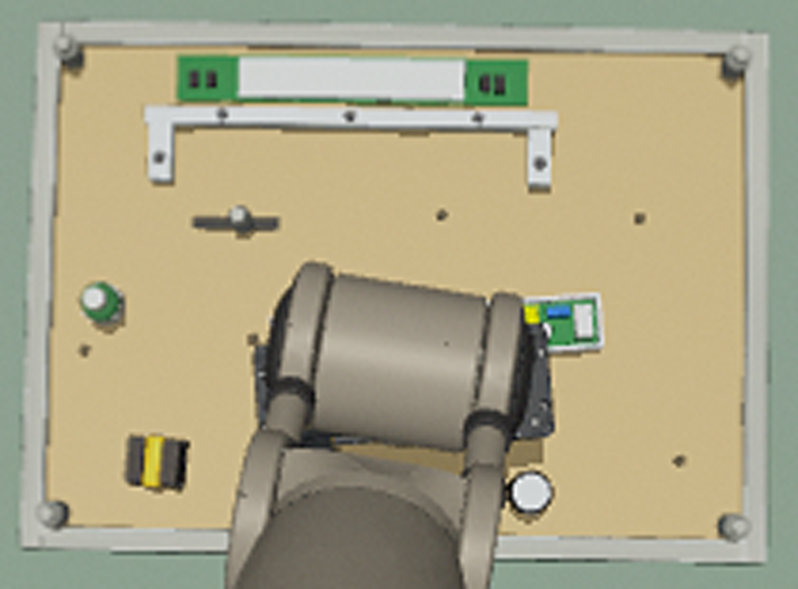

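Request:
{"method": "drive_tool", "body": {
  "deltas": [
    {"hand": -1,"tx": 0,"ty": 0.2,"tz": 0,"wx": 0,"wy": 0,"wz": 0},
    {"hand": -1,"tx": 0,"ty": 0.2,"tz": 0,"wx": 0,"wy": 0,"wz": 0},
    {"hand": -1,"tx": 0.02,"ty": 0.16,"tz": 0,"wx": 0,"wy": 0,"wz": 0.38},
    {"hand": -1,"tx": 0.02,"ty": 0.16,"tz": 0,"wx": 0,"wy": 0,"wz": 0.38},
    {"hand": -1,"tx": 0.02,"ty": 0.16,"tz": 0,"wx": 0,"wy": 0,"wz": 0.38},
    {"hand": -1,"tx": 0.02,"ty": 0.16,"tz": 0,"wx": 0,"wy": 0,"wz": 0.38},
    {"hand": -1,"tx": 0.02,"ty": 0.16,"tz": 0,"wx": 0,"wy": 0,"wz": 0.38},
    {"hand": -1,"tx": 0.02,"ty": 0.16,"tz": 0,"wx": 0,"wy": 0,"wz": 0.38}
  ]
}}

```text
time: 3.03
tool_pos: [521.5, 4.3, 34.1]
tcp_rot: [3.14, -0.0, 1.441]
contact_force: [-2.6, 0.5, 0.9]
grip_width: 91.8
```

```bash
python3 - <<'E'
from h import *
im=capture("wrist"); cv2.imwrite("pics/w3.png",im[:,:,::-1])
im=capture("scene"); cv2.imwrite("pics/s3.png",cv2.resize(im[190:390,150:440,::-1],None,fx=2.7,fy=2.7,interpolation=cv2.INTER_CUBIC))
E
```

```text
(no output)
```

View pics/w3.png

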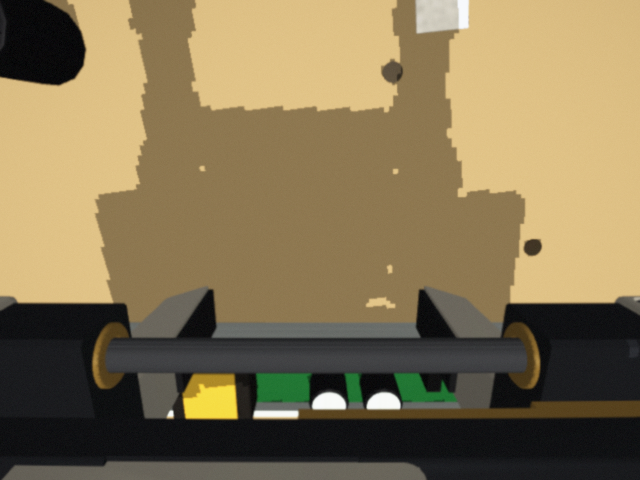

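View pics/s3.png

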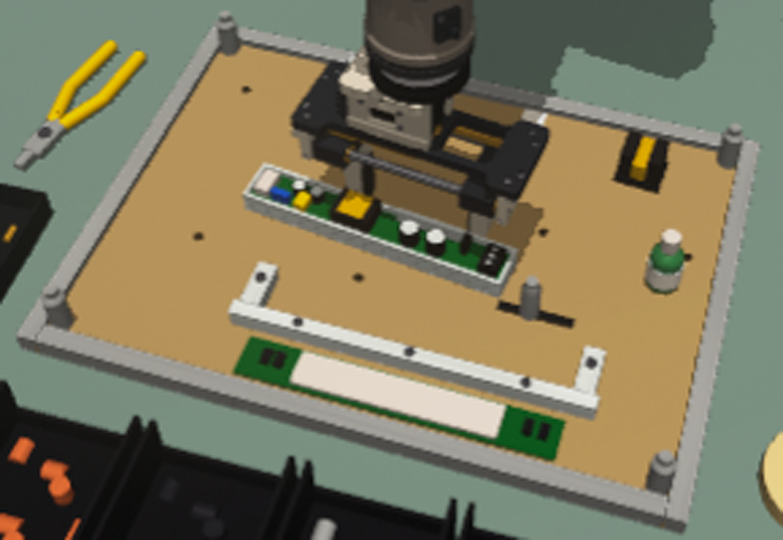

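```bash
cat >> h.py <<'E'
O=np.array([655.5,35.6]); A=-0.0265
def tobay(p):
    d=np.asarray(p)[...,:2]-O; c,s=np.cos(A),np.sin(A)
    return np.stack([d[...,0]*c+d[...,1]*s,-d[...,0]*s+d[...,1]*c],-1)
def sc(p,k=2.7,o=(150,190)): return (np.array(p,float)+.5)/k-.5+np.array(o)
E
python3 - <<'E'
from h import *
np.set_printoptions(precision=1,suppress=True)
q=unproj("scene",sc([(244,191),(262,164),(501,285),(520,250)]),32); print(q,tobay(q))
q=unproj("scene",sc([(532,284)]),54); print("pillar",q,tobay(q))
q=unproj("scene",sc([(595,400),(230,307)]),30);print("rail back corners? ",q,tobay(q))
E
```

```text
[[ 550.  -139.6   32. ]
 [ 517.8 -136.1   32. ]
 [ 584.6   88.7   32. ]
 [ 546.9   95.    32. ]] [[-100.8 -177.9]
 [-133.1 -175.3]
 [ -72.3   51.2]
 [-110.2   56.5]]
pillar [[593.1 114.3  54. ]] [[-64.4  77. ]]
rail back corners?  [[ 665.   179.7   30. ]
 [ 661.  -107.2   30. ]] [[   5.7  144.3]
 [   9.3 -142.6]]
```

Request:
{"method": "drive_tool", "body": {
  "deltas": [
    {"hand": -1,"tx": 0.02,"ty": 0.16,"tz": 0.02,"wx": 0,"wy": 0,"wz": 0.38},
    {"hand": -1,"tx": 0.02,"ty": 0.16,"tz": 0.02,"wx": 0,"wy": 0,"wz": 0.38},
    {"hand": -1,"tx": 0.02,"ty": 0.16,"tz": 0.02,"wx": 0,"wy": 0,"wz": 0.38},
    {"hand": -1,"tx": 0.02,"ty": 0.16,"tz": 0.02,"wx": 0,"wy": 0,"wz": 0.38},
    {"hand": -1,"tx": 0.02,"ty": 0.16,"tz": 0.02,"wx": 0,"wy": 0,"wz": 0.38},
    {"hand": -1,"tx": 0.02,"ty": 0.1,"tz": 0,"wx": 0,"wy": 0,"wz": 0.38},
    {"hand": -1,"tx": 0,"ty": 0,"tz": 0,"wx": 0,"wy": 0,"wz": 0}
  ]
}}

```text
time: 3.72
tool_pos: [557.7, 1.3, 29.5]
tcp_rot: [3.14, -0.001, 1.243]
contact_force: [-0.6, 0.1, 0.1]
grip_width: 91.9
```

```bash
python3 - <<'E'
from h import *
im=capture("scene"); cv2.imwrite("pics/s4.png",cv2.resize(im[190:390,150:440,::-1],None,fx=2.7,fy=2.7,interpolation=cv2.INTER_CUBIC))
E
```

```text
(no output)
```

View pics/s4.png

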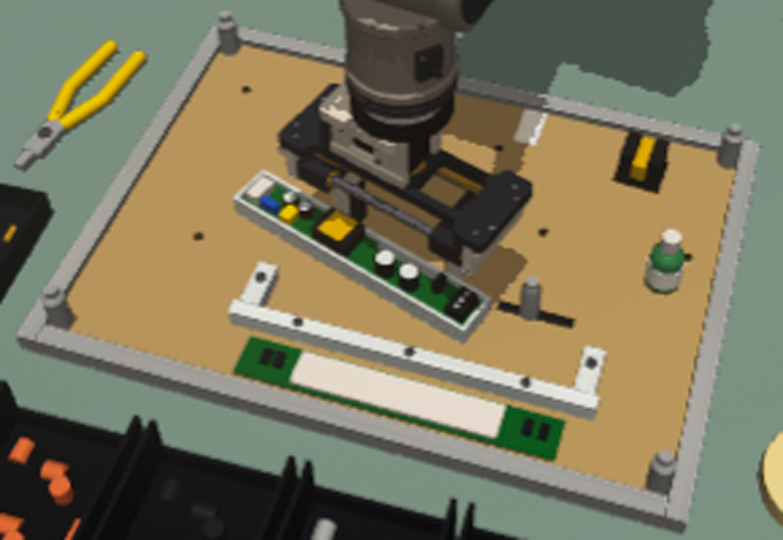

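```bash
python3 - <<'E'
from h import *
np.set_printoptions(precision=1,suppress=True)
q=unproj("scene",sc([(235,197),(262,171),(465,332),(491,298)]),32); print(q,tobay(q))
b=tobay(q); H=b[2:].mean(0);T=b[:2].mean(0);print(H,T,np.linalg.norm(H-T),np.arctan2(*(H-T)))
E
```

```text
[[ 558.2 -144.3   32. ]
 [ 525.2 -133.3   32. ]
 [ 634.9   73.1   32. ]
 [ 598.8   84.3   32. ]] [[ -92.5 -182.4]
 [-125.8 -172.3]
 [ -21.6   36.9]
 [ -57.9   47.2]]
[-39.8  42. ] [-109.1 -177.3] 230.0564543899032 0.3062248125997951
```

Request:
{"method": "drive_tool", "body": {
  "deltas": [
    {"hand": -1,"tx": 0,"ty": -0.5,"tz": 0,"wx": 0,"wy": 0,"wz": 0},
    {"hand": -1,"tx": 0,"ty": 0,"tz": -1,"wx": 0,"wy": 0,"wz": 0},
    {"hand": -1,"tx": 0,"ty": 0,"tz": -1,"wx": 0,"wy": 0,"wz": 0},
    {"hand": -1,"tx": -0.84,"ty": 0.25,"tz": 0,"wx": 0,"wy": 0,"wz": 0},
    {"hand": -1,"tx": -0.84,"ty": 0.25,"tz": 0,"wx": 0,"wy": 0,"wz": 0},
    {"hand": -1,"tx": -0.84,"ty": 0.25,"tz": 0,"wx": 0,"wy": 0,"wz": 0},
    {"hand": 0,"tx": -0.84,"ty": 0.25,"tz": 0,"wx": 0,"wy": 0,"wz": 0},
    {"hand": 0.8,"tx": -0.84,"ty": 0.25,"tz": 0,"wx": 0,"wy": 0,"wz": 0},
    {"hand": 0.8,"tx": 0,"ty": 0,"tz": 0,"wx": 0,"wy": 0,"wz": 1},
    {"hand": 0.8,"tx": 0,"ty": 0,"tz": 0,"wx": 0,"wy": 0,"wz": 1},
    {"hand": 0.8,"tx": 0,"ty": 0,"tz": 0,"wx": 0,"wy": 0,"wz": 1},
    {"hand": 0.8,"tx": 0,"ty": 0,"tz": 0,"wx": 0,"wy": 0,"wz": 1},
    {"hand": 0.8,"tx": 0,"ty": 0,"tz": 0,"wx": 0,"wy": 0,"wz": 1},
    {"hand": 0.8,"tx": 0,"ty": 0,"tz": 0,"wx": 0,"wy": 0,"wz": 1},
    {"hand": 0.8,"tx": 0,"ty": 0,"tz": 0,"wx": 0,"wy": 0,"wz": 1},
    {"hand": 0.8,"tx": 0,"ty": 0,"tz": 0,"wx": 0,"wy": 0,"wz": 1},
    {"hand": 0.8,"tx": 0,"ty": 0,"tz": 0,"wx": 0,"wy": 0,"wz": 1},
    {"hand": 0.8,"tx": 0,"ty": 0,"tz": 0,"wx": 0,"wy": 0,"wz": 1}
  ]
}}

```text
time: 5.27
tool_pos: [530.9, -167.4, 109.3]
tcp_rot: [3.141, -0.001, 0.368]
contact_force: [-0.4, -0.0, 0.5]
grip_width: 16.1
```

Request:
{"method": "drive_tool", "body": {
  "deltas": [
    {"hand": 0.8,"tx": 0,"ty": 0,"tz": 0,"wx": 0,"wy": 0,"wz": 1},
    {"hand": 0.8,"tx": 0,"ty": 0,"tz": 0,"wx": 0,"wy": 0,"wz": 1},
    {"hand": 0.8,"tx": 0,"ty": 0,"tz": 0,"wx": 0,"wy": 0,"wz": 1},
    {"hand": 0.8,"tx": 0,"ty": 0,"tz": 0,"wx": 0,"wy": 0,"wz": 1},
    {"hand": 0.8,"tx": 0,"ty": 0,"tz": 0,"wx": 0,"wy": 0,"wz": 1},
    {"hand": 0.8,"tx": 0,"ty": 0,"tz": 0,"wx": 0,"wy": 0,"wz": 1},
    {"hand": 0.8,"tx": 0,"ty": 0,"tz": 0,"wx": 0,"wy": 0,"wz": 1},
    {"hand": 0.8,"tx": 0,"ty": 0,"tz": 0,"wx": 0,"wy": 0,"wz": 1},
    {"hand": 0.8,"tx": 0,"ty": 0,"tz": 0,"wx": 0,"wy": 0,"wz": 0}
  ]
}}

```text
time: 6.02
tool_pos: [531.0, -167.4, 109.2]
tcp_rot: [3.142, -0.001, -0.329]
contact_force: [-1.1, 0.8, -0.3]
grip_width: 9.1
```

```bash
python3 - <<'E'
from h import *
o=get_obs();print(o['tool_pos'],o['joint_positions'])
im=capture("wrist"); cv2.imwrite("pics/w5.png",im[:,:,::-1])
m=camera_model("wrist"); np.save("w5.npy",m)
im=capture("top"); cv2.imwrite("pics/t5.png",cv2.resize(im[140:295,210:420,::-1],None,fx=3.8,fy=3.8,interpolation=cv2.INTER_CUBIC))
E
```

```text
[ 530.96003564 -167.3914255   109.24149744] [-4.43126540e-01  5.34117489e-01  1.61103496e+00  1.31948966e-04
  9.95371027e-01 -1.14294902e-01]
```

View pics/w5.png

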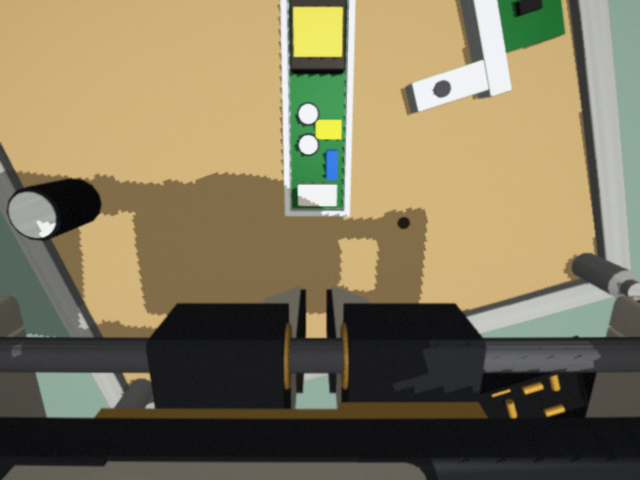

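View pics/t5.png

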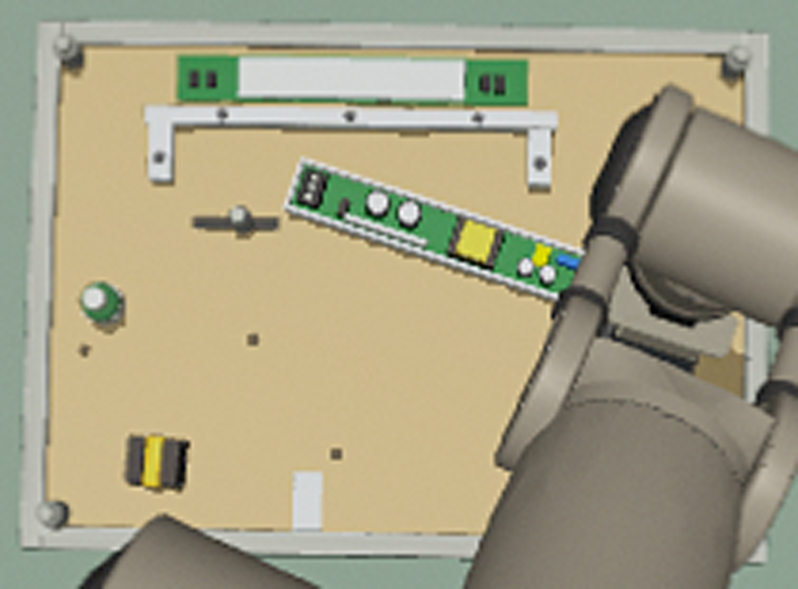

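The wrist view shows the tail end's rim at (286,214)–(349,213), centred between the fingers at about x=316. The top view shows the head at (303,158)/(287,207), clear to the right of the pillar at (240,214).

```bash
python3 - <<'E'
from h import *
np.set_printoptions(precision=1,suppress=True)
m=np.load("w5.npy",allow_pickle=True).item()
q=unproj("wrist",[(286,214),(349,213)],32,m); print(q,tobay(q))
q=unproj("wrist",[(406,84),(413,111)],30,m);print("R stop inner?",q,tobay(q))
q=unproj("top",sc([(303,158),(287,207)],3.8,(210,140)),32);print(q,tobay(q))
E
```

```text
[[ 524.7 -131.2   32. ]
 [ 560.2 -142.5   32. ]] [[-126.3 -170.2]
 [ -90.6 -180.5]]
R stop inner? [[610.7 -84.4  30. ]
 [610.9 -99.2  30. ]] [[ -41.6 -121.2]
 [ -41.1 -135.9]]
[[633.   68.5  32. ]
 [598.5  79.7  32. ]] [[-23.4  32.3]
 [-58.1  42.5]]
```

Request:
{"method": "drive_tool", "body": {
  "deltas": [
    {"hand": 0.8,"tx": 0,"ty": 0,"tz": 0.9,"wx": 0,"wy": 0,"wz": 0},
    {"hand": 0.8,"tx": 0,"ty": 0,"tz": 0.8,"wx": 0,"wy": 0,"wz": 0},
    {"hand": 0.8,"tx": 0,"ty": 0,"tz": 0.28,"wx": 0,"wy": 0,"wz": 0},
    {"hand": 0.8,"tx": 0,"ty": -0.2,"tz": 0,"wx": 0,"wy": 0,"wz": 0},
    {"hand": 0.8,"tx": 0,"ty": -0.2,"tz": 0,"wx": 0,"wy": 0,"wz": 0},
    {"hand": 0.8,"tx": 0,"ty": -0.15,"tz": 0,"wx": 0,"wy": 0,"wz": 0},
    {"hand": 0.8,"tx": 0,"ty": -0.15,"tz": 0,"wx": 0,"wy": 0,"wz": 0},
    {"hand": 0.8,"tx": 0,"ty": -0.15,"tz": 0,"wx": 0,"wy": 0,"wz": 0},
    {"hand": 0.8,"tx": 0,"ty": -0.15,"tz": 0,"wx": 0,"wy": 0,"wz": 0},
    {"hand": 0.8,"tx": 0,"ty": -0.15,"tz": 0,"wx": 0,"wy": 0,"wz": 0},
    {"hand": 0.8,"tx": 0,"ty": -0.15,"tz": 0,"wx": 0,"wy": 0,"wz": 0},
    {"hand": 0.8,"tx": 0,"ty": -0.15,"tz": 0,"wx": 0,"wy": 0,"wz": 0},
    {"hand": 0.8,"tx": 0,"ty": -0.15,"tz": 0,"wx": 0,"wy": 0,"wz": 0},
    {"hand": 0.8,"tx": 0,"ty": 0,"tz": 0,"wx": 0,"wy": 0,"wz": 0}
  ]
}}

```text
time: 7.28
tool_pos: [551.8, -105.5, 29.5]
tcp_rot: [-3.141, 0.0, -0.327]
contact_force: [-0.7, 0.3, -0.5]
grip_width: 9.2
```

```bash
python3 - <<'E'
from h import *
im=capture("scene"); cv2.imwrite("pics/s6.png",cv2.resize(im[190:390,150:440,::-1],None,fx=2.7,fy=2.7,interpolation=cv2.INTER_CUBIC))
im=capture("top"); cv2.imwrite("pics/t6.png",cv2.resize(im[140:295,210:420,::-1],None,fx=3.8,fy=3.8,interpolation=cv2.INTER_CUBIC))
E
```

```text
(no output)
```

View pics/s6.png

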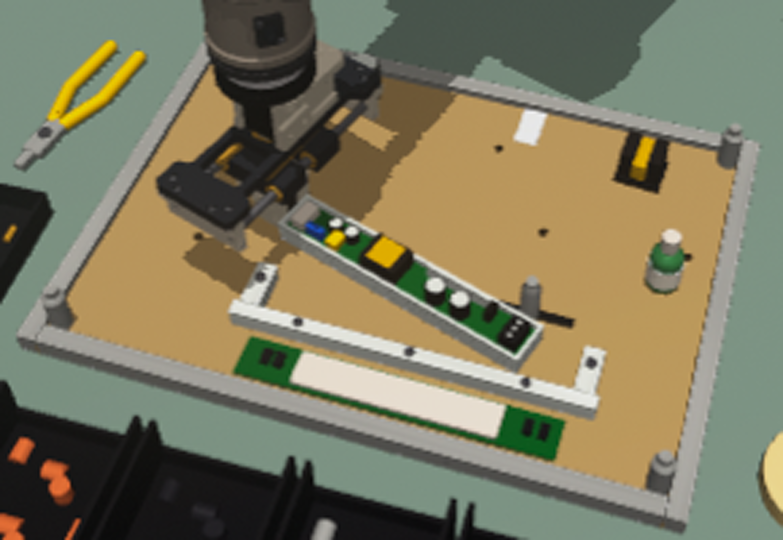

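View pics/t6.png

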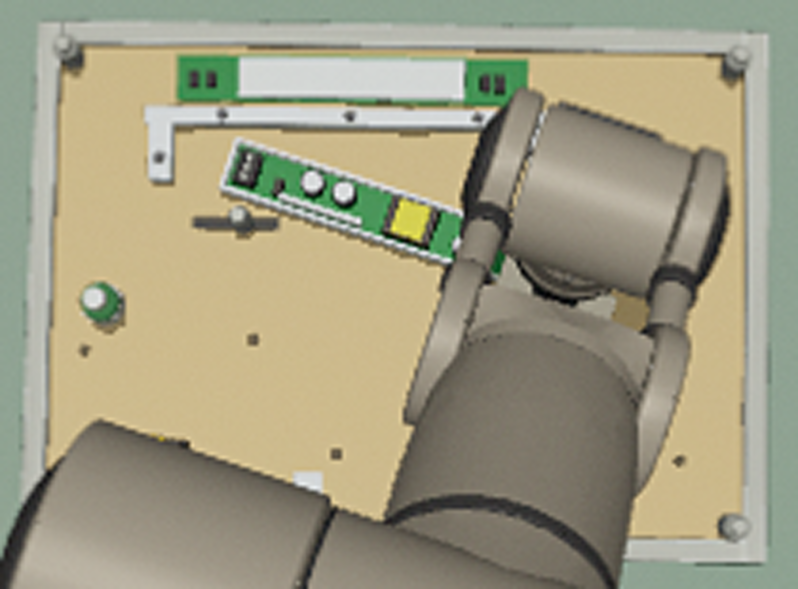

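```bash
python3 - <<'E'
from h import *
np.set_printoptions(precision=1,suppress=True)
q=unproj("top",sc([(236,141),(222,189)],3.8,(210,140)),32);print(tobay(q),tobay(q).mean(0))
q=unproj("scene",sc([(279,225),(306,198),(519,362),(544,326)]),32);b=tobay(q);H=b[2:].mean(0);T=b[:2].mean(0);print(H,T,np.linalg.norm(H-T),np.arctan2(*(H-T)))
E
```

```text
[[-12.1  79.5]
 [-46.2  88.3]] [-29.2  83.9]
[-26.5  87.9] [ -92.6 -131.4] 229.09083140001624 0.2927320864324835
```

Request:
{"method": "drive_tool", "body": {
  "deltas": [
    {"hand": 0.8,"tx": 0,"ty": -0.14,"tz": 0,"wx": 0,"wy": 0,"wz": 0},
    {"hand": 0.8,"tx": 0,"ty": -0.14,"tz": 0,"wx": 0,"wy": 0,"wz": 0},
    {"hand": 0.8,"tx": 0,"ty": -0.14,"tz": 0,"wx": 0,"wy": 0,"wz": 0},
    {"hand": 0.8,"tx": 0,"ty": -0.14,"tz": 0,"wx": 0,"wy": 0,"wz": 0},
    {"hand": 0.8,"tx": 0,"ty": -0.14,"tz": 0,"wx": 0,"wy": 0,"wz": 0},
    {"hand": 0.8,"tx": 0,"ty": 0,"tz": 0,"wx": 0,"wy": 0,"wz": 0}
  ]
}}

```text
time: 7.88
tool_pos: [560.8, -79.0, 29.5]
tcp_rot: [-3.141, 0.0, -0.327]
contact_force: [0.2, 0.1, -0.3]
grip_width: 9.7
```

```bash
python3 - <<'E'
from h import *
im=capture("scene"); cv2.imwrite("pics/s7.png",cv2.resize(im[190:390,150:440,::-1],None,fx=2.7,fy=2.7,interpolation=cv2.INTER_CUBIC))
im=capture("top"); cv2.imwrite("pics/t7.png",cv2.resize(im[140:295,210:420,::-1],None,fx=3.8,fy=3.8,interpolation=cv2.INTER_CUBIC))
E
```

```text
(no output)
```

View pics/s7.png

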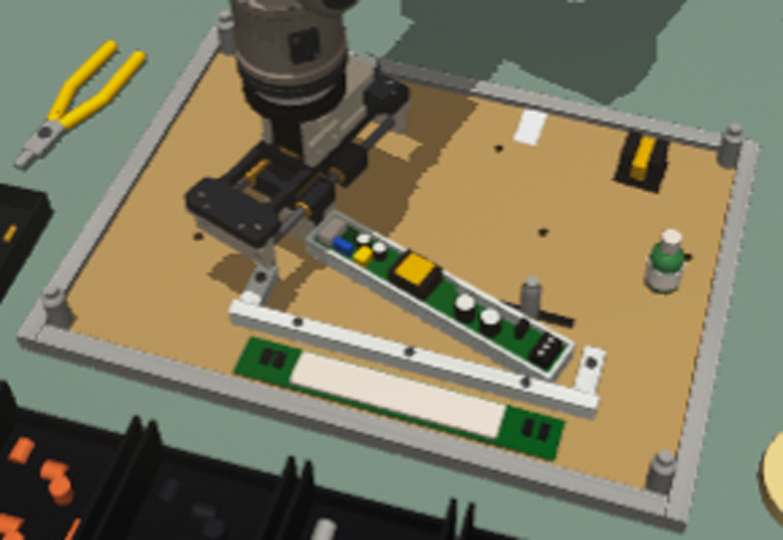

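View pics/t7.png

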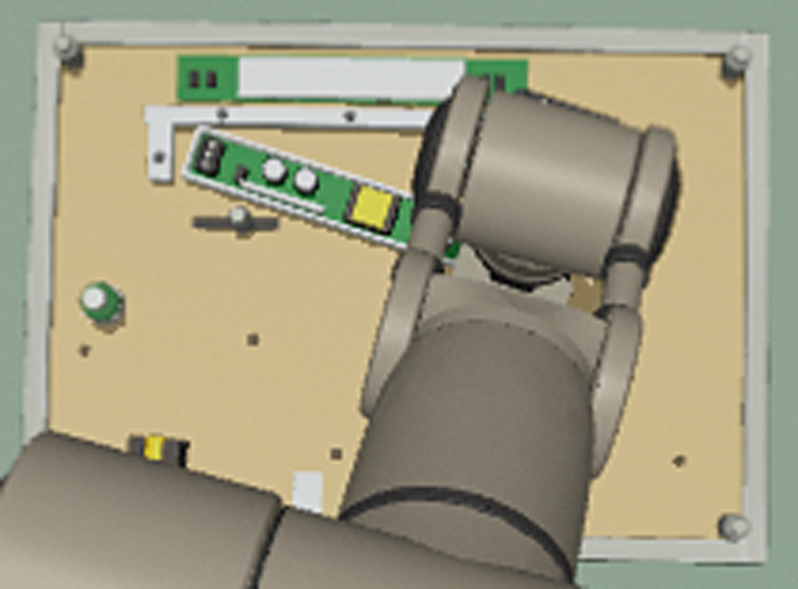

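Request:
{"method": "drive_tool", "body": {
  "deltas": [
    {"hand": 0.8,"tx": 0,"ty": 0.5,"tz": 0,"wx": 0,"wy": 0,"wz": 0},
    {"hand": 0.8,"tx": 0,"ty": 0,"tz": -1,"wx": 0,"wy": 0,"wz": 0},
    {"hand": 0.8,"tx": 0,"ty": 0,"tz": -1,"wx": 0,"wy": 0,"wz": 0},
    {"hand": 0.8,"tx": 0,"ty": 0,"tz": 0,"wx": 0,"wy": 0,"wz": -1},
    {"hand": 0.8,"tx": 0,"ty": 0,"tz": 0,"wx": 0,"wy": 0,"wz": -1},
    {"hand": 0.8,"tx": 0,"ty": 0,"tz": 0,"wx": 0,"wy": 0,"wz": -1},
    {"hand": 0.8,"tx": 0,"ty": 0,"tz": 0,"wx": 0,"wy": 0,"wz": -1},
    {"hand": 0.8,"tx": 0,"ty": 0,"tz": 0,"wx": 0,"wy": 0,"wz": -1},
    {"hand": 0.8,"tx": 0,"ty": 0,"tz": 0,"wx": 0,"wy": 0,"wz": -1},
    {"hand": 0.8,"tx": 0,"ty": 0,"tz": 0,"wx": 0,"wy": 0,"wz": -1},
    {"hand": 0.8,"tx": 0,"ty": 0,"tz": 0,"wx": 0,"wy": 0,"wz": -1},
    {"hand": 0.8,"tx": 0,"ty": 0,"tz": 0,"wx": 0,"wy": 0,"wz": -1},
    {"hand": 0.8,"tx": 0,"ty": 0,"tz": 0,"wx": 0,"wy": 0,"wz": -1},
    {"hand": 0.8,"tx": 0,"ty": 0,"tz": 0,"wx": 0,"wy": 0,"wz": -1},
    {"hand": 0.8,"tx": 0,"ty": 0,"tz": 0,"wx": 0,"wy": 0,"wz": -1},
    {"hand": 0.8,"tx": 0,"ty": 0,"tz": 0,"wx": 0,"wy": 0,"wz": -1},
    {"hand": 0.8,"tx": 0,"ty": 0,"tz": 0,"wx": 0,"wy": 0,"wz": -1},
    {"hand": 0.8,"tx": 0,"ty": 0,"tz": 0,"wx": 0,"wy": 0,"wz": -1},
    {"hand": 0.8,"tx": 0,"ty": 0,"tz": 0,"wx": 0,"wy": 0,"wz": -1}
  ]
}}

```text
time: 9.57
tool_pos: [554.0, -99.4, 109.6]
tcp_rot: [3.141, -0.0, 1.073]
contact_force: [0.8, -1.0, 0.2]
grip_width: 9.1
```

Request:
{"method": "drive_tool", "body": {
  "deltas": [
    {"hand": -1,"tx": 0,"ty": 0,"tz": 0,"wx": 0,"wy": 0,"wz": -1},
    {"hand": -1,"tx": 0,"ty": 0,"tz": 0,"wx": 0,"wy": 0,"wz": -1},
    {"hand": -1,"tx": 0.91,"ty": -0.36,"tz": 0,"wx": 0,"wy": 0,"wz": 0},
    {"hand": -1,"tx": 0.91,"ty": -0.36,"tz": 0,"wx": 0,"wy": 0,"wz": 0},
    {"hand": -1,"tx": 0.91,"ty": -0.36,"tz": 0,"wx": 0,"wy": 0,"wz": 0},
    {"hand": -1,"tx": 0,"ty": 0,"tz": 0,"wx": 0,"wy": 0,"wz": 0},
    {"hand": -1,"tx": 0,"ty": 0,"tz": 0,"wx": 0,"wy": 0,"wz": 0}
  ]
}}

```text
time: 10.15
tool_pos: [548.1, 19.8, 109.7]
tcp_rot: [3.141, -0.0, 1.247]
contact_force: [-0.1, -1.0, 0.8]
grip_width: 51.2
```

```bash
python3 - <<'E'
from h import *
m=camera_model("wrist"); np.save("w8.npy",m)
im=capture("wrist"); cv2.imwrite("pics/w8.png",im[:,:,::-1])
im=capture("scene"); cv2.imwrite("pics/s8.png",cv2.resize(im[190:390,150:440,::-1],None,fx=2.7,fy=2.7,interpolation=cv2.INTER_CUBIC))
E
```

```text
(no output)
```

View pics/w8.png

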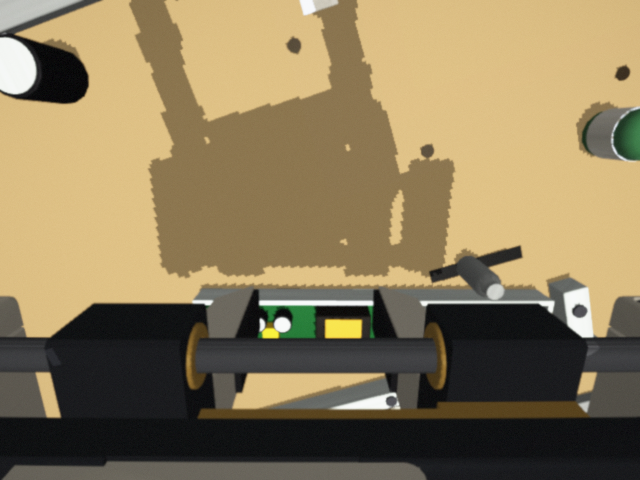

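View pics/s8.png

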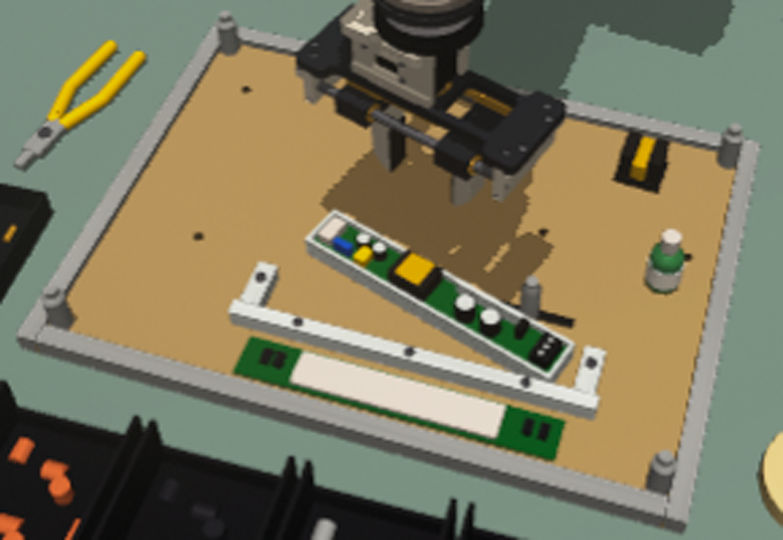

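```bash
python3 - <<'E'
from h import *
np.set_printoptions(precision=1,suppress=True)
m=np.load("w8.npy",allow_pickle=True).item()
q=unproj("wrist",[(195,300),(552,301)],32,m); b=q[:,:2]-[548.1,19.8]; u=np.array([.319,.948]);n=np.array([.948,-.319])
print(q,tobay(q),b@u,b@n,get_obs()['grip_width'])
q=unproj("wrist",[(549,281),(556,304)],30,m);print(tobay(q))
E
```

```text
[[549.1 -58.8  32. ]
 [622.2 156.8  32. ]] [[-103.9  -97.2]
 [ -36.5  120.3]] [-74.2 153.5] [26.  26.6] 59.41794787995079
[[-49.8 121.1]
 [-32.3 123.5]]
```

Request:
{"method": "drive_tool", "body": {
  "deltas": [
    {"hand": -1,"tx": 0,"ty": 0,"tz": 0.9,"wx": 0,"wy": 0,"wz": 0},
    {"hand": -1,"tx": 0,"ty": 0,"tz": 0.8,"wx": 0,"wy": 0,"wz": 0},
    {"hand": -1,"tx": 0,"ty": 0,"tz": 0.29,"wx": 0,"wy": 0,"wz": 0},
    {"hand": -1,"tx": 0,"ty": 0,"tz": 0,"wx": 0,"wy": 0,"wz": 0},
    {"hand": -1,"tx": 0,"ty": 0,"tz": 0,"wx": 0,"wy": 0,"wz": 0}
  ]
}}

```text
time: 10.67
tool_pos: [548.2, 16.3, 29.3]
tcp_rot: [-3.141, 0.0, 1.241]
contact_force: [-0.2, -0.2, -0.5]
grip_width: 90.0
```

Request:
{"method": "drive_tool", "body": {
  "deltas": [
    {"hand": -1,"tx": 0,"ty": 0.2,"tz": 0,"wx": 0,"wy": 0,"wz": 0},
    {"hand": -1,"tx": 0,"ty": 0.2,"tz": 0,"wx": 0,"wy": 0,"wz": 0},
    {"hand": -1,"tx": 0,"ty": 0.12,"tz": 0,"wx": 0,"wy": 0,"wz": -0.35},
    {"hand": -1,"tx": 0,"ty": 0.12,"tz": 0,"wx": 0,"wy": 0,"wz": -0.35},
    {"hand": -1,"tx": 0,"ty": 0.12,"tz": 0,"wx": 0,"wy": 0,"wz": -0.35},
    {"hand": -1,"tx": 0,"ty": 0.12,"tz": 0,"wx": 0,"wy": 0,"wz": -0.35},
    {"hand": -1,"tx": 0,"ty": 0,"tz": 0,"wx": 0,"wy": 0,"wz": 0}
  ]
}}

```text
time: 11.25
tool_pos: [582.8, 6.5, 30.1]
tcp_rot: [3.141, 0.0, 1.366]
contact_force: [-1.1, -1.3, 0.1]
grip_width: 91.9
```

```bash
python3 - <<'E'
from h import *
im=capture("scene"); cv2.imwrite("pics/s9.png",cv2.resize(im[250:370,210:410,::-1],None,fx=4,fy=4,interpolation=cv2.INTER_CUBIC))
im=capture("top"); cv2.imwrite("pics/t9.png",cv2.resize(im[140:295,210:420,::-1],None,fx=3.8,fy=3.8,interpolation=cv2.INTER_CUBIC))
E
```

```text
(no output)
```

View pics/s9.png

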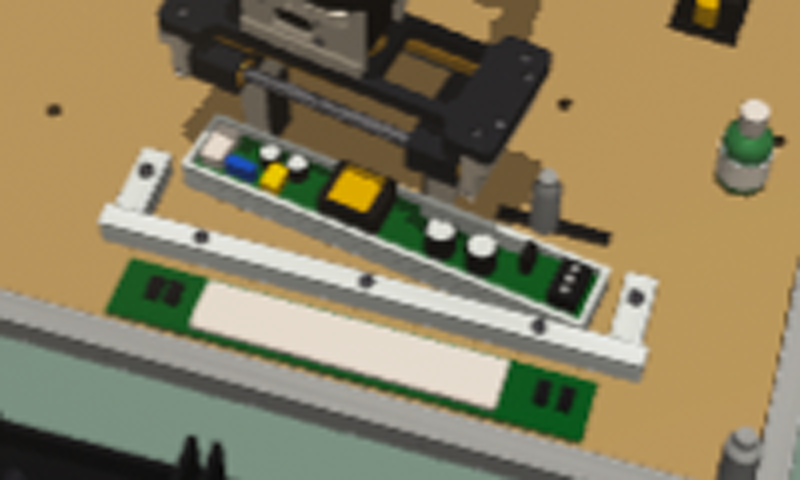

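View pics/t9.png

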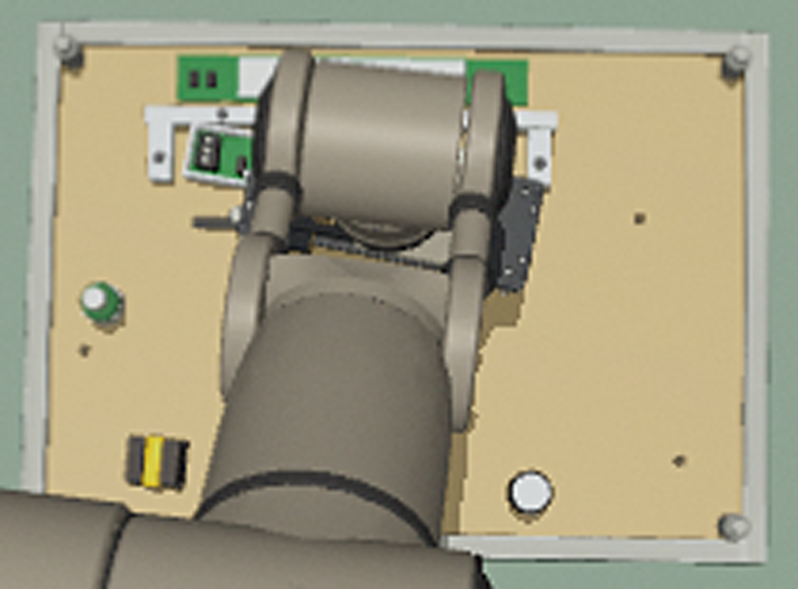

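```bash
python3 - <<'E'
from h import *
np.set_printoptions(precision=1,suppress=True)
S=lambda p:sc(p,4,(210,250))
q=unproj("scene",S([(184,163),(216,117),(585,323),(608,268)]),32);b=tobay(q);H=b[2:].mean(0);T=b[:2].mean(0);print(b,H,T,np.linalg.norm(H-T),np.arctan2(*(H-T)))
q=unproj("scene",S([(170,152),(150,208),(629,280),(614,332)]),30);print(tobay(q))
E
```

```text
[[ -33.7 -113.5]
 [ -67.7 -108.6]
 [  -1.3  113.6]
 [ -36.6  117. ]] [-19.  115.3] [ -50.7 -111. ] 228.53324441421535 0.13930197247584641
[[ -39.6 -124. ]
 [  -2.5 -120.1]
 [ -34.   128.7]
 [  -1.9  128.5]]
```

Request:
{"method": "drive_tool", "body": {
  "deltas": [
    {"hand": -1,"tx": -0.02,"ty": 0.12,"tz": 0,"wx": 0,"wy": 0,"wz": -0.35},
    {"hand": -1,"tx": -0.02,"ty": 0.12,"tz": 0,"wx": 0,"wy": 0,"wz": -0.35},
    {"hand": -1,"tx": -0.02,"ty": 0.12,"tz": 0,"wx": 0,"wy": 0,"wz": -0.35},
    {"hand": -1,"tx": -0.02,"ty": 0.08,"tz": 0,"wx": 0,"wy": 0,"wz": -0.35},
    {"hand": -1,"tx": 0,"ty": 0,"tz": 0,"wx": 0,"wy": 0,"wz": 0}
  ]
}}

```text
time: 11.77
tool_pos: [598.9, 1.1, 30.1]
tcp_rot: [-3.142, 0.0, 1.488]
contact_force: [-2.3, -1.3, 1.5]
grip_width: 91.8
```

```bash
python3 - <<'E'
from h import *
im=capture("scene"); cv2.imwrite("pics/s10.png",cv2.resize(im[250:370,210:410,::-1],None,fx=4,fy=4,interpolation=cv2.INTER_CUBIC))
E
```

```text
(no output)
```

View pics/s10.png

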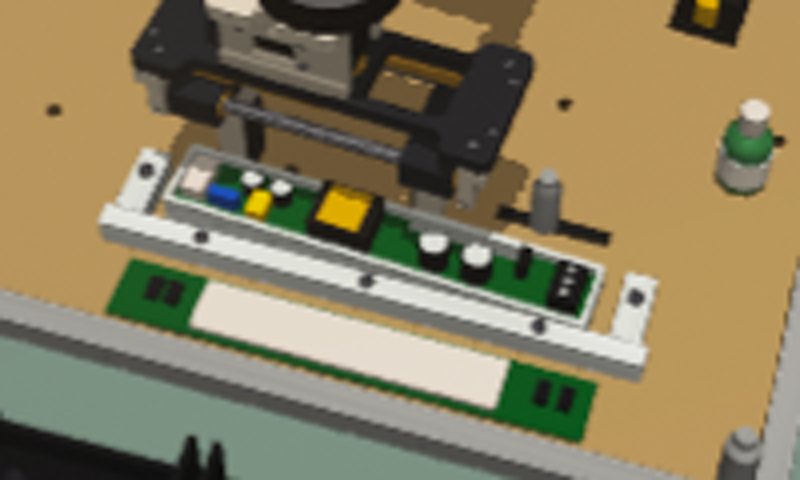

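Request:
{"method": "drive_tool", "body": {
  "deltas": [
    {"hand": -1,"tx": 0,"ty": 0.08,"tz": 0,"wx": 0,"wy": 0,"wz": -0.22},
    {"hand": -1,"tx": 0,"ty": 0.08,"tz": 0,"wx": 0,"wy": 0,"wz": -0.22},
    {"hand": -1,"tx": 0,"ty": 0.06,"tz": 0,"wx": 0,"wy": 0,"wz": -0.2},
    {"hand": -1,"tx": 0,"ty": 0.04,"tz": 0,"wx": 0,"wy": 0,"wz": 0},
    {"hand": -1,"tx": 0,"ty": 0,"tz": 0,"wx": 0,"wy": 0,"wz": 0}
  ]
}}

```text
time: 12.23
tool_pos: [606.4, 0.9, 29.7]
tcp_rot: [-3.135, 0.0, 1.545]
contact_force: [-12.3, -3.2, 7.6]
grip_width: 92.1
```

```bash
python3 - <<'E'
from h import *
im=capture("scene"); cv2.imwrite("pics/s11.png",cv2.resize(im[250:370,210:410,::-1],None,fx=4,fy=4,interpolation=cv2.INTER_CUBIC))
E
```

```text
(no output)
```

View pics/s11.png

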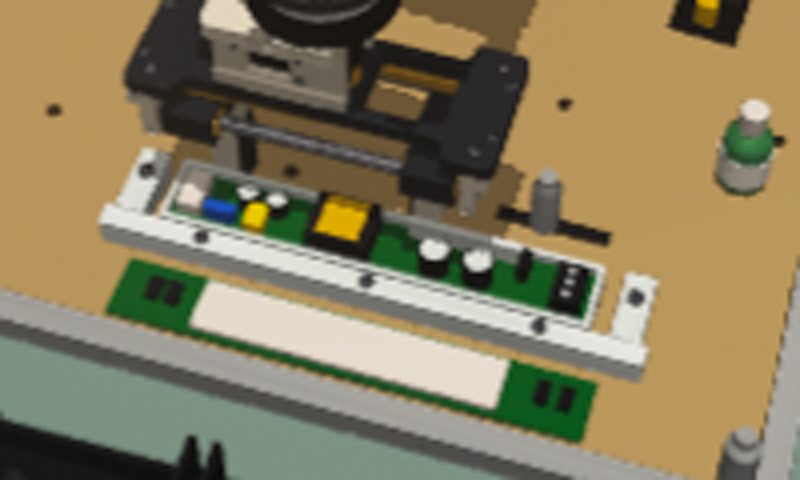

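Request:
{"method": "drive_tool", "body": {
  "deltas": [
    {"hand": -1,"tx": 0,"ty": -0.4,"tz": 0,"wx": 0,"wy": 0,"wz": 0},
    {"hand": -1,"tx": 0,"ty": -0.4,"tz": 0,"wx": 0,"wy": 0,"wz": 0},
    {"hand": -1,"tx": 0,"ty": -0.3,"tz": -0.9,"wx": 0,"wy": 0,"wz": 0},
    {"hand": -1,"tx": 0,"ty": -0.3,"tz": -0.9,"wx": 0,"wy": 0,"wz": 0},
    {"hand": -1,"tx": 0,"ty": -0.9,"tz": 0,"wx": 0,"wy": 0,"wz": 0},
    {"hand": -1,"tx": 0,"ty": -0.9,"tz": 0,"wx": 0,"wy": 0,"wz": 0},
    {"hand": -1,"tx": 0,"ty": -0.9,"tz": 0,"wx": 0,"wy": 0,"wz": 0},
    {"hand": -1,"tx": 0,"ty": 0,"tz": 0,"wx": 0,"wy": 0,"wz": 0}
  ]
}}

```text
time: 12.95
tool_pos: [437.8, 6.7, 101.2]
tcp_rot: [-3.134, -0.001, 1.544]
contact_force: [0.1, 0.0, -0.4]
grip_width: 91.7
```

```bash
python3 - <<'E'
from h import *
im=capture("scene"); cv2.imwrite("pics/s12.png",cv2.resize(im[250:370,210:410,::-1],None,fx=4,fy=4,interpolation=cv2.INTER_CUBIC))
im=capture("top"); cv2.imwrite("pics/t12.png",cv2.resize(im[140:295,210:420,::-1],None,fx=3.8,fy=3.8,interpolation=cv2.INTER_CUBIC))
cv2.imwrite("pics/t12z.png",cv2.resize(im[160:205,240:365,::-1],None,fx=6.4,fy=6.4,interpolation=cv2.INTER_CUBIC))
E
```

```text
(no output)
```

View pics/s12.png

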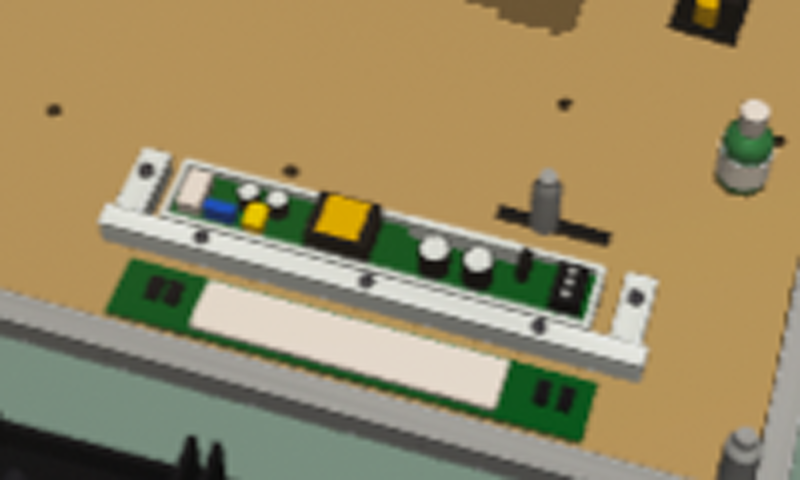

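View pics/t12.png

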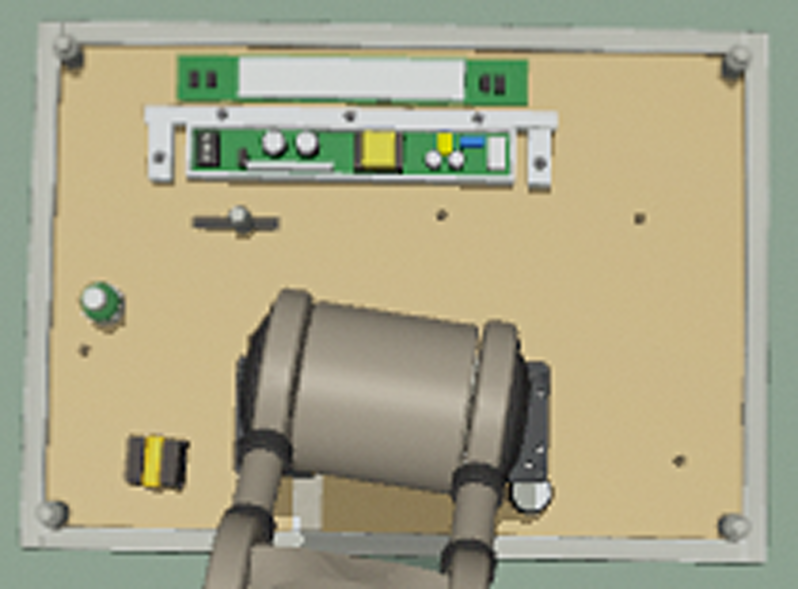

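View pics/t12z.png

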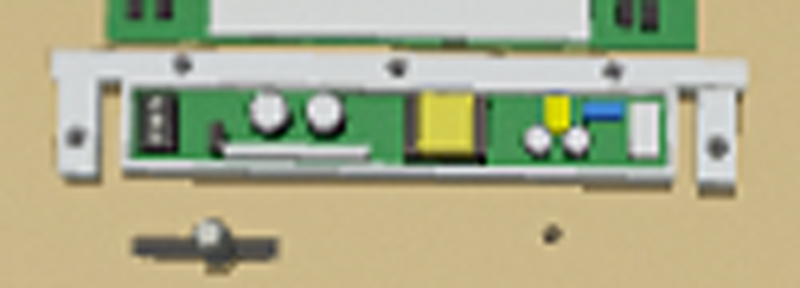

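```bash
python3 - <<'E'
from h import *
np.set_printoptions(precision=1,suppress=True)
S=lambda p:sc(p,6.4,(240,160))
print(tobay(unproj("top",S([(123,167),(675,177)]),32)))
print(tobay(unproj("top",S([(100,82),(697,91),(99,177),(698,187)]),30)))
import cv2
im=cv2.imread("pics/t12z.png")
for x in (126,400,660,110,685): print(x,[tuple(int(v) for v in im[y,x]) for y in range(70,100,3)])
for x in (130,400,665): print(x,[(y,int(im[y,x].mean())) for y in range(150,195,3)])
E
```

```text
[[ -36.7  113.3]
 [ -36.8 -115.6]]
[[  -0.6  124.4]
 [  -0.1 -124.3]
 [ -40.7  123.5]
 [ -40.4 -125.3]]
126 [(215, 215, 211), (216, 216, 213), (217, 217, 214), (218, 216, 214), (219, 217, 213), (219, 217, 212), (219, 215, 209), (217, 212, 206), (214, 209, 203), (211, 207, 202)]
400 [(64, 61, 65), (73, 71, 73), (132, 132, 131), (198, 200, 196), (226, 227, 224), (212, 211, 211), (174, 174, 173), (127, 130, 126), (89, 112, 82), (78, 126, 65)]
660 [(216, 215, 211), (214, 214, 210), (216, 216, 212), (216, 216, 212), (216, 216, 213), (210, 210, 208), (187, 184, 187), (159, 154, 160), (117, 131, 115), (84, 127, 76)]
110 [(223, 222, 220), (220, 219, 217), (198, 195, 192), (163, 162, 158), (117, 126, 127), (82, 103, 110), (62, 92, 105), (68, 101, 116), (86, 127, 144), (110, 157, 175)]
685 [(216, 215, 210), (214, 214, 210), (222, 221, 218), (222, 221, 218), (199, 199, 195), (166, 167, 162), (120, 124, 121), (86, 94, 93), (58, 78, 84), (53, 85, 100)]
130 [(150, 134), (153, 124), (156, 127), (159, 170), (162, 211), (165, 199), (168, 153), (171, 113), (174, 93), (177, 106), (180, 147), (183, 178), (186, 178), (189, 175), (192, 176)]
400 [(150, 101), (153, 96), (156, 96), (159, 104), (162, 122), (165, 160), (168, 193), (171, 179), (174, 131), (177, 98), (180, 94), (183, 113), (186, 149), (189, 178), (192, 179)]
665 [(150, 109), (153, 113), (156, 118), (159, 115), (162, 117), (165, 152), (168, 194), (171, 207), (174, 189), (177, 154), (180, 118), (183, 90), (186, 84), (189, 102), (192, 140)]
```

The module's front edge sits at bay x −36.7 at both ends, where −38 is the nominal home value. Its centre is at y ≈ −1, and the arm is clear, so I'll hand the job in.

```bash
python3 -c "
from plant import *
print(close_job(), get_obs()['time'])"
```

```text
the job is handed in; nothing more can be done
the job is handed in; nothing more can be done
```

The module is home in the bay, flat along the back rail between the two end stops, and I have handed the job in. No verdict was reported. It took about 13 s of the 61 s allowed.

**How it went in:** I pushed its front side at the head end until it stood at about 0.3 rad. I then slid it along by its tail end so the head passed behind the pillar. Finally I pushed the tail end in until the fingers met the rail at about 12 N. I only pushed on the outside of the channel, with fingertips about 4–8 mm above the plate.

**Last checks, top camera:**
- **Against the rail:** the module's front edge is at bay x −36.7 and −36.8 mm at its two ends. Nominal is −38, so both ends are against the rail within measuring error.
- **Along the rail:** the middle is at bay y ≈ −1 mm.
- **Passing the pillar:** mid-way, the head was about 40 mm behind the pillar's centre and level with or to the left of it. The tail was still at about bay x −86 mm, outside the bay.
- **Bystanders:** the flux bottle and transformer stand where they were, and so does the part of the capacitor I could see. The final zoomed views did not cover the screwdriver, tape, cutters and tray; I made no move near them.

**Disagreement:** the cameras differed from each other by about 4–6 mm in world y. I therefore checked the final fit only against the bay as seen in the same picture. I did not look again after handing in.

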